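# Stack the drained settlement plates in their clip-cover carrier

### The job

Unclip the clear cover of the plate carrier by squeezing its two orange tabs together, lift it straight off and stand it right way up in the middle of the blue bench pad. Then take the two settlement plates from the sloping wire easel, in either order, and lay them squarely on the plate in the carrier, so that the three make one neat, centred pile and the cover could go back over it. Set cover and plates down without dropping them, and leave the small vial and the little valve behind the work where they are.

Things in the scene. Friction and masses are not known exactly. Their poses are not given: they have to be found in the camera images.
- carrier: white plate carrier fixed to the bench: flange 136 (its x) x 88 (its y) x 4 mm, and on it a platform 116 x 70 mm whose top, on which the pile lies, is 14 mm above the bench. Origin on the bench under its centre, z up. The pile belongs centred on it with the plates' long sides along its x (either way round)
- cover: clear box-shaped cover over the pile, 124 (its x) x 78 (its y) x 50 mm, open below, about 135 g; origin at the centre of its lower edge (4 mm above the bench while on the carrier), z up. Two orange spring clips on its +y and -y sides hook under the platform's edge until both tabs are squeezed (about 4 N each). Lift 60 mm straight up to clear the pile
- cover_grip (a point): point midway between the two orange tabs, 78 mm above the cover's origin. Tabs: upright flaps 24 mm wide (cover's x), 4 mm thick, from 58 to 93 mm above the cover's origin, outer faces along the cover's y 54 mm apart at the foot and 66 at the top, 54 and parallel when squeezed. Close on their outer faces from above and carry the cover by them; keep fingertips 64 mm or more above the cover's origin, over the clips' shoulders
- clip_left (a joint): clip on the cover's +y side: 0 at rest (hooked), 0.15 rad when its tab is fully squeezed inward; the hook is free above about 0.08; springs back
- clip_right (a joint): clip on the cover's -y side, the same
- plate_base: grey PVC plate, 100 (its x) x 54 (its y) x 10 mm, 85 g; origin at the centre of its underside, z out of its upper face; lies on the carrier's platform, under the cover, its top 24 mm above the bench
- plate_left: grey PVC plate, 100 (its x) x 54 (its y) x 10 mm, 85 g; origin at the centre of its underside, z out of its upper face; starts in the easel's +y bay, leaning 35 degrees: its x points up the slope. Its long edges overhang the wires by 5 mm or more: grip it across its width at mid-length, square to its face, fingertips level with its underside so that they clear the pile
- plate_right: grey PVC plate, 100 (its x) x 54 (its y) x 10 mm, 85 g; origin at the centre of its underside, z out of its upper face; the same, in the easel's -y bay; 46 mm of free space between the two plates
- easel: low stainless wire easel fixed to the bench, with two bays side by side, centred 50 mm to either side of its middle; 139 mm wide (its y), 115 mm deep (its x), 91 mm high, sloping up along its +x at 35 degrees, two upturned hooks 15 mm long at the foot of each bay. Origin on the bench under its centre, z up
- pad: absorbent bench pad, blue with a pale border, 180 (its x) x 160 (its y) x 2 mm, fixed, bare; origin on the bench under its centre
- sample_vial: bystander: small capped vial, 27 mm across and 68 mm high, standing loose behind the work; origin at the centre of its foot
- valve_a: bystander: little black inline valve with a green tap, 34 x 48 x 17 mm, lying loose behind the work; origin at the centre of its underside

How it is judged:
By the outcome, as a careful person would: the job done as asked, in the order asked, and still so for the second after the job is handed in, with the robot touching nothing.
It also fails if it takes over 69 s, if anything falls off the work surface, if the arm or the gripper's body presses on something with over 40 N, if the wrist force passes 120 N, or if a joint passes its speed limit or range.

### The arm

A 6-joint arm with a two-finger parallel gripper is mounted at the origin on a cart in front of the work surface, level with it; the furniture and walls round the work are solid. World frame = base frame: x ahead of the robot, y to its left, z up, the work surface at z = 0. Lengths are in mm, angles in rad, forces in N, time in s.
With the tool pointing down it reaches from about 300 to 775 mm from the base axis. Payload 14.6 kg.
Tool frame: the origin (TCP) lies on the centre line of the jaws, within the pads' length; the fingertips stand 19 mm ahead of it and the grasp point (between the pads) is the TCP (bot.tip_reach is the distance from the TCP to the fingertips, in mm); z points along the fingers, y is the line along which they close (so a half turn about z gives the same grasp; the last joint's range is limited). The gripper opens to 85 mm and grips with 20 to 120 N. Pads are 22 mm wide; open, the fingers measure 114 mm over their backs; the gripper's body (76 mm by 85 mm) begins 54 mm behind the grasp point. The pads swing forward as they close: fully open they stand 13 mm farther back than shut.
Start: joints at [1.206, 0.3, 1.521, -0, 1.321, -0.067], TCP at [161.377, 525.782, 250.281] pointing down, gripper open.
Joint ranges: [-3.03, 3.03], [-0.79, 2.21], [0.23, 2.52], [-1.04, 4.18], [0, 3.07], [-2.55, 2.55]. Speed limits (rad/s): [2.22, 2.22, 2.57, 3.14, 3.14, 3.14].

### API

Orientations are given as a unit quaternion [w, x, y, z].
In Python, from rig import bot gives the robot as it stands. Calls block until the motion is done:
- bot.move_to(position, orientation): joint-space move of the TCP to a pose.
- bot.servo_line(position, attitude=None, speed=150, until_force=None): straight line of the TCP; attitude=None keeps the orientation; speed is the mean speed in mm/s. With until_force (N) it stops when the force on the tool has changed by that much, and returns True; else False.
- bot.move_joints(angles): joint-space move.
- bot.move_gripper(opening, grip_force=None): finger opening in mm; grip_force is the grip in N (None keeps the last); returns when the fingers have stopped.
- bot.dwell(seconds).
- bot.ik(position, orientation): joint angles nearest the present ones, or None.
- bot.read_state(): the state.
- bot.read_camera(name): name is "scene" or "side" or "wrist"; returns a dict with "image" (420x560x3 uint8, blue, green, red), "depth" (420x560 float32, mm along the optical axis (not along the pixel's ray), 0 where there is no reading), "fovy" (degrees; the focal length in pixels is half the picture's height over the tangent of half this angle, whatever the lens; pixels are square), "cx", "cy" (the principal point, pixels), "eye" and "attitude" of the camera in the world; the wrist camera has in their place "mount" (4x4, takes a point from camera to tool coordinates, whose origin is the TCP and whose axes are the flange's). Camera axes: x right, y down, z forward; pixel columns grow to the right and rows downward; lengths in mm; the calibration is good to about 2 mm. A picture is of the moment at which its call begins: read the wrist's pose just before it.
A pose or a line that the arm cannot do raises bot.MotionError and nothing moves.
- bot.finish_job(): hands the job in; it is judged then, once.
The state is a dict: "clock": time; "joint_positions": joint angles; "qvel": joint speeds; "effort": joint torques, N m; "ee_pos": TCP position; "tool_rot": TCP orientation; "ft_force": force on the tool from outside, world axes, zero at the start; "moment": the same for the moment, N m; "grip_width": finger opening in mm; "grip_force": force on a finger pad.
Only numpy, scipy, OpenCV 4.12 (cv2) and the standard library are available. Lean on these libraries where they do the work, as an engineer would, in place of code of your own. Each camera call takes 0.05 s, during which the arm holds its last target. There are 200 camera calls.

## Working session

There is one attempt and no reset: what is moved stays moved. The work goes in short steps, each a Python script; the robot and the scene stay as the last script left them, time stands still between calls to the robot, and variables do not carry over. Pictures are saved under pics/ and viewed, at most 12 in all, crops included, and the job is handed in when it is done.

```bash
ls; mkdir -p pics; cat > h.py <<'E'
import numpy as np, cv2
from scipy.spatial.transform import Rotation as R
from rig import bot
def q2m(q): return R.from_quat(np.asarray(q),scalar_first=True).as_matrix()
def m2q(m): return R.from_matrix(m).as_quat(scalar_first=True)
def cam(n):
    s=bot.read_state(); c=bot.read_camera(n)
    if n=="wrist":
        T=np.eye(4);T[:3,:3]=q2m(s["tool_rot"]);T[:3,3]=s["ee_pos"];M=T@np.array(c["mount"]);c["Rw"]=M[:3,:3];c["e"]=M[:3,3]
    else:
        a=np.asarray(c["attitude"]);c["Rw"]=q2m(a) if a.size==4 else a.reshape(3,3); c["e"]=np.asarray(c["eye"])
    c["f"]=c["image"].shape[0]/2/np.tan(np.radians(c["fovy"])/2)
    return c
def rays(c,uv):
    uv=np.atleast_2d(uv).astype(float)
    d=np.c_[(uv[:,0]-c["cx"])/c["f"],(uv[:,1]-c["cy"])/c["f"],np.ones(len(uv))]
    return d@c["Rw"].T
def onz(c,uv,z):
    d=rays(c,uv); return c["e"]+d*((z-c["e"][2])/d[:,2])[:,None]
def cloud(c):
    h,w=c["depth"].shape;u,v=np.meshgrid(np.arange(w),np.arange(h))
    P=c["e"]+rays(c,np.c_[u.ravel(),v.ravel()])*c["depth"].reshape(-1,1)
    P[c["depth"].ravel()==0]=np.nan
    return P.reshape(h,w,3)
def down(yaw): # tool z down, tool y closing axis at world angle yaw
    y=np.array([np.cos(yaw),np.sin(yaw),0]);z=np.array([0,0,-1.]);return np.c_[np.cross(y,z),y,z]
E
python3 - <<'E'
from h import *
for n in ["scene","side","wrist"]:
    c=cam(n);cv2.imwrite(f"pics/{n}0.png",c["image"]);print(n,c["e"],c["Rw"].round(3).tolist(),c["f"],c["cx"],c["cy"])
s=bot.read_state();print(s["clock"],s["tool_rot"],s["grip_width"],bot.tip_reach)
E
```

```text
pics
scene [-181.75812742 -924.72675626  857.82321864] [[0.798, -0.347, 0.493], [-0.602, -0.436, 0.669], [-0.017, -0.831, -0.556]] 480.6200518618908 280.37123361097844 210.89458768024505
side [ 570.90762379 -736.26425157  566.77103582] [[1.0, 0.006, -0.03], [0.028, -0.545, 0.838], [-0.011, -0.838, -0.545]] 404.1281678494842 272.8441013792267 212.99203527106633
wrist [ 88.22872565 548.75360449 372.96578404] [[0.293, 0.912, 0.287], [0.956, -0.279, -0.09], [-0.001, 0.3, -0.954]] 339.28254110093286 280.25002898718554 207.36314633301023
0.15 [-9.34460122e-05  1.48345736e-01  9.88935460e-01 -4.34571844e-04] 85.05499465280887 19.0
```

View images.

View pics/scene0.png

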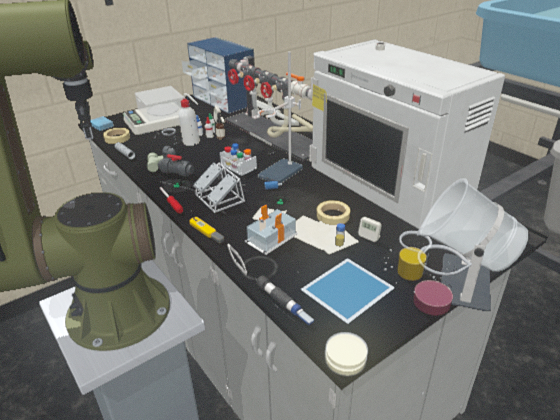

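View pics/side0.png

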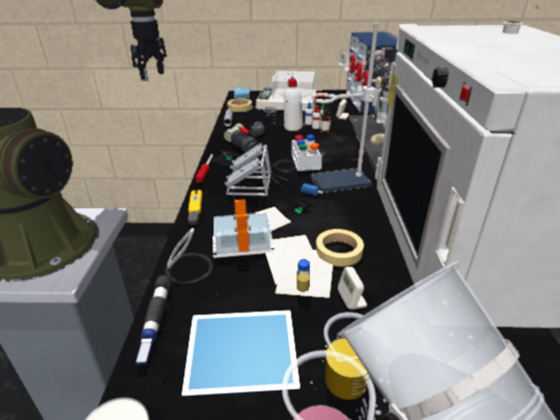

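The scene view shows the carrier with the cover around (272,228), its orange tabs at (264,214) and (279,228). The easel is at (218,187), the pad at (347,289) and the vial at (340,235). In the side view these are at (242,230), (250,172), (242,350) and (303,275), and the valve's green tap is near (300,210).

```bash
python3 - <<'E'
from h import *
for n,rp,ro in [("scene",(295,255,400,325),(240,195,300,250)),("side",(175,300,310,400),(205,190,285,265))]:
    c=cam(n);im=c["image"].astype(int);hsv=cv2.cvtColor(c["image"],cv2.COLOR_BGR2HSV);P=cloud(c)
    m=((hsv[...,0]>92)&(hsv[...,0]<115)&(hsv[...,1]>90)&(hsv[...,2]>100)).astype(np.uint8)
    k=np.zeros_like(m);k[rp[1]:rp[3],rp[0]:rp[2]]=1;m*=k
    cn=max(cv2.findContours(m,0,2)[0],key=cv2.contourArea);b=cv2.approxPolyDP(cn,6,True)[:,0]
    X=onz(c,b,2);print(n,"pad",b.tolist(),X.round(0)[:,:2].tolist(),X.mean(0).round(1), "dz",np.nanmedian(P[m>0][:,2]))
    m=((hsv[...,0]<18)&(hsv[...,1]>150)&(hsv[...,2]>120)).astype(np.uint8)
    k=np.zeros_like(m);k[ro[1]:ro[3],ro[0]:ro[2]]=1;m*=k
    nn,L,st,ce=cv2.connectedComponentsWithStats(m)
    for i in range(1,nn):
        if st[i,4]>15:
            Q=P[L==i];Q=Q[~np.isnan(Q[:,0])];t=Q[Q[:,2]>62]
            print("orange",st[i].tolist(),len(t),t.mean(0).round(1) if len(t) else"",Q.min(0).round(0),Q.max(0).round(0))
    # cluster above-bench points in area
    Q=P[~np.isnan(P[...,0])]
    for z0,z1 in [(8,30),(40,60),(60,110)]:
        q=Q[(Q[:,2]>z0)&(Q[:,2]<z1)&(Q[:,0]>250)&(Q[:,0]<750)&(Q[:,1]>-350)&(Q[:,1]<500)]
        H,_,_=np.histogram2d(q[:,0],q[:,1],[np.arange(250,760,10),np.arange(-350,510,10)])
        nn,L,st,ce=cv2.connectedComponentsWithStats((H>0).astype(np.uint8))
        print(n,z0,[(int(250+10*s[1]),int(-350+10*s[0]),int(10*s[3]),int(10*s[2])) for s in st[1:] if s[4]>3])
E
```

```text
scene pad [[347, 262], [307, 289], [347, 318], [388, 287]] [[568.0, -212.0], [413.0, -227.0], [424.0, -363.0], [581.0, -350.0]] [ 496.5 -287.8    2. ] dz 3.2408632823907624
orange [260, 205, 9, 15, 76] 69 [467.1  35.3  80.6] [456.  28.   5.] [545. 160. 103.]
orange [275, 214, 9, 29, 147] 54 [475.2 -21.2  76.4] [464. -36.   8.] [488. -14.  98.]
scene 8 [(300, 280, 40, 100), (310, -330, 40, 200), (310, -90, 40, 140), (310, 70, 50, 160), (320, 390, 20, 80), (380, 440, 40, 50), (400, -50, 150, 90), (400, 220, 40, 60), (410, 310, 30, 30), (420, 470, 60, 30), (580, -170, 80, 50), (580, 370, 110, 130), (590, 130, 50, 50), (610, 210, 140, 150), (630, -350, 20, 30), (630, -80, 120, 120), (670, -210, 40, 70)]
scene 40 [(400, -50, 150, 110), (400, 220, 70, 60), (410, 290, 50, 90), (420, 470, 60, 30), (580, 370, 100, 130), (590, -160, 30, 30), (620, -350, 30, 30), (640, 450, 30, 20), (670, -210, 50, 70)]
scene 60 [(440, 20, 50, 30), (430, 210, 90, 170), (450, -40, 50, 30), (590, -160, 30, 40), (590, 380, 80, 110), (620, -350, 90, 40), (680, -200, 30, 60)]
side pad [[284, 315], [199, 319], [189, 
[... 253 characters left out ...]
 8 [(300, 280, 40, 100), (310, -340, 50, 210), (320, -90, 40, 150), (310, 70, 50, 160), (320, 390, 20, 70), (380, 440, 40, 50), (400, 220, 30, 20), (410, -50, 130, 70), (410, 320, 20, 20), (420, 470, 50, 30), (510, 350, 20, 20), (590, -180, 70, 40), (600, 130, 40, 50), (600, 370, 80, 30), (610, 210, 140, 150), (630, -80, 120, 120), (670, -210, 60, 70)]
side 40 [(400, -50, 140, 110), (410, 210, 60, 70), (410, 310, 70, 70), (420, 470, 50, 30), (590, -160, 30, 30), (600, 370, 80, 50), (590, 450, 20, 50), (630, 460, 30, 20), (670, -210, 50, 70)]
side 60 [(440, 210, 80, 170), (450, -40, 50, 40), (450, 20, 40, 30), (590, -160, 30, 40), (600, 380, 70, 110), (630, -350, 50, 40), (680, -200, 40, 60)]
```

```bash
python3 - <<'E'
from h import *
q=m2q(down(np.pi/2))
bot.move_to([430,290,270],q)
c=cam("wrist");cv2.imwrite("pics/w_easel.png",c["image"]);np.save("easel.npy",cloud(c));np.save("easel_im.npy",c["image"])
bot.move_to([440,5,260],q)
c=cam("wrist");cv2.imwrite("pics/w_cover.png",c["image"]);np.save("cover.npy",cloud(c));np.save("cover_im.npy",c["image"])
print(bot.read_state()["clock"],c["e"],c["Rw"])
E
```

```text
2.7917 [363.70013451   6.29551312 383.27162657] [[-7.01953017e-04  9.53776462e-01  3.00516168e-01]
 [ 9.99999618e-01  8.26114460e-04 -2.86093687e-04]
 [-5.21130176e-04  3.00515852e-01 -9.53776678e-01]]
```

View pics/w_easel.png

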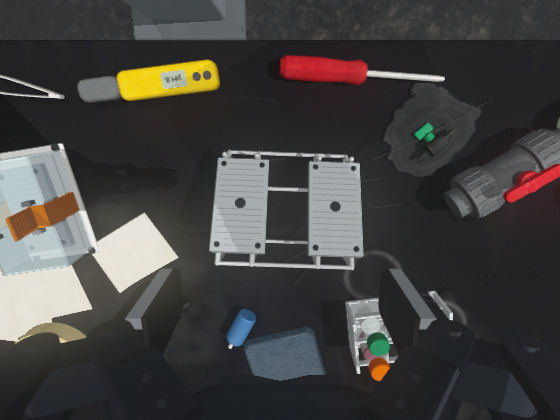

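View pics/w_cover.png

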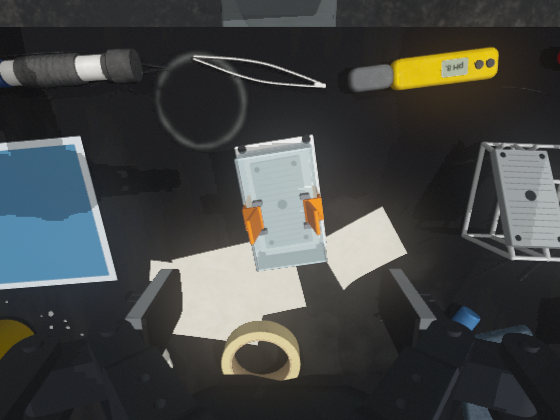

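The easel view shows the plates at about (240,206) and (334,210), with empty space between them. In the cover view, the tabs are at (254,223) and (314,215) and the cover's outline runs from (236,145) to (326,268). Next I'll measure the tabs, cover, plates and pad.

```bash
python3 - <<'E'
from h import *
im=np.load("cover_im.npy");P=np.load("cover.npy");hsv=cv2.cvtColor(im,cv2.COLOR_BGR2HSV)
m=((hsv[...,0]<18)&(hsv[...,1]>150)&(hsv[...,2]>80)).astype(np.uint8);m[:170]=0;m[260:]=0;m[:,:230]=0;m[:,340:]=0
n,L,st,_=cv2.connectedComponentsWithStats(m);C=[]
for i in range(1,n):
    if st[i,4]>40:
        Q=P[L==i];Q=Q[~np.isnan(Q[:,0])]
        print(st[i],np.percentile(Q,[2,50,98],axis=0).round(1).tolist())
        for z0,z1 in[(60,75),(75,88),(88,105)]:
            t=Q[(Q[:,2]>z0)&(Q[:,2]<z1)]
            if len(t)>5:
                print("  ",z0,len(t),t.mean(0).round(1),np.percentile(t,[3,97],axis=0)[:,:2].round(1).tolist())
                r=cv2.minAreaRect(t[:,:2].astype(np.float32));print("   rect",np.round(r[0],1),np.round(r[1],1),r[2])
# transparent cover depth?
for u,v in[(282,170),(282,205),(285,245),(245,150),(310,145)]: print((u,v),P[v,u].round(1))
im=np.load("easel_im.npy");P=np.load("easel.npy");hsv=cv2.cvtColor(im,cv2.COLOR_BGR2HSV)
for nm,(u0,u1) in dict(right=(205,275),left=(298,370)).items():
    k=np.zeros(im.shape[:2],bool);k[150:270,u0:u1]=1
    q=P[170:245,u0+20:u1-20].reshape(-1,3);q=q[~np.isnan(q[:,0])]
    c0=np.median(q,0)
    for _ in range(3):
        w,V=np.linalg.eigh(np.cov((q-q.mean(0)).T));nrm=V[:,0]*np.sign(V[2,0]);c0=q.mean(0);q=q[abs((q-c0)@nrm)<3]
    mask=k&(abs((P-c0)@nrm)<4)
    n,L,st,_=cv2.connectedComponentsWithStats(cv2.morphologyEx(mask.astype(np.uint8),cv2.MORPH_OPEN,np.ones((9,9))))
    i=1+np.argmax(st[1:,4]);A=P[L==i]
    e1=np.array([1,0,0])-nrm*nrm[0];e1/=np.linalg.norm(e1);e2=np.cross(nrm,e1)
    r=cv2.minAreaRect(np.c_[(A-c0)@e1,(A-c0)@e2].astype(np.float32))
    ctr=c0+r[0][0]*e1+r[0][1]*e2
    print(nm,"tilt",np.degrees(np.arccos(nrm[2])),nrm.round(3),"ctr(top face)",ctr.round(1),"rect",np.round(r[1],1),r[2])
    # dark centre dot
E
```

```text
[303 195  21  39 347] [[456.2, 29.9, 57.9], [463.3, 39.1, 60.5], [478.2, 48.3, 97.8]]
   60 76 [464.2  38.3  62. ] [[457.1, 29.8], [478.6, 48.1]]
   rect [467.5  39.2] [22.4 17.5] 8.47634220123291
   75 16 [457.3  35.1  82. ] [[456.9, 33.6], [457.9, 37.0]]
   rect [457.3  35.3] [1.  3.9] 18.839181900024414
   88 105 [466.   38.2  96. ] [[456.8, 35.7], [477.3, 41.2]]
   rect [467.4  38.8] [22.   4.4] 9.26435661315918
[242 206  22  38 512] [[465.6, -31.2, 58.1], [473.8, -19.5, 75.1], [487.7, -13.1, 97.7]]
   60 147 [474.4 -18.3  65.7] [[465.6, -30.2], [486.4, -12.6]]
   rect [477.3 -21.5] [22.4 17.8] 10.010518074035645
   75 94 [474.4 -18.   82. ] [[465.7, -21.7], [485.6, -15.4]]
   rect [475.7 -17.5] [21.8  4.4] 16.67604637145996
   88 160 [476.1 -20.6  94.9] [[466.1, -23.8], [487.2, -17.8]]
   rect [477.1 -20.7] [22.6  5.2] 9.72525405883789
(282, 170) [429.    7.9  53.6]
(282, 205) [465.2   8.   53.1]
(285, 245) [509.2  11.2  53.7]
(245, 150) [416.4 -33.1   3.5]
(310, 145) [406.3  36.   40. ]
right tilt 35.049956933965234 [-0.574  0.02   0.819] ctr(top face) [451.7 250.2  64.1] rect [ 54.1 100.3] 87.4717788696289
left tilt 34.97477249605139 [-0.573  0.022  0.819] ctr(top face) [455.5 346.6  64.1] rect [ 54.1 100.5] 87.15402221679688
```

```bash
python3 - <<'E'
from h import *
yaw=np.radians(99.3);q=m2q(down(yaw))
x,y=472.2,9.1
S=lambda t:(lambda s:print(t,round(s["clock"],1),np.round(s["ee_pos"],1),"w",round(s["grip_width"],1),"g",round(s["grip_force"],1),np.round(s["ft_force"],1)))(bot.read_state())
bot.move_to([x,y,150],q)
print(bot.servo_line([x,y,89],speed=60,until_force=8));S("down")
bot.move_gripper(50,35);bot.dwell(.3);S("closed")
print(bot.servo_line([x,y,104],speed=40,until_force=15));S("lift15")
c=cam("side");cv2.imwrite("pics/s1.png",cv2.resize(c["image"][150:300,160:360],None,fx=3,fy=3))
E
```

```text
False
down 4.5 [472.4   9.1  89.3] w 85.4 g 0.0 [-0.   0.   0.2]
closed 5.2 [472.6   9.   89.8] w 51.5 g 35.6 [-2.4 -1.8  9.5]
False
lift15 5.8 [472.2   9.1 104.1] w 51.3 g 36.9 [ 0.7 -0.5  0.3]
```

View pics/s1.png

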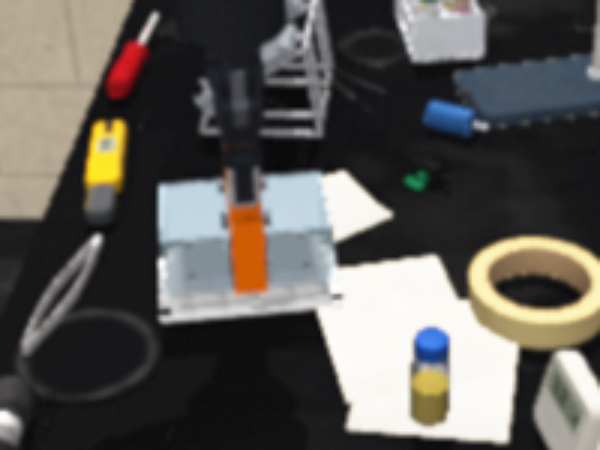

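The fingers (around (245,185) in the crop) hold the tabs. The picture doesn't clearly show whether the cover rose, so I'll check by depth.

```bash
python3 - <<'E'
from h import *
for n,(a,b,u,v) in dict(side=(200,240,212,270),scene=(205,245,245,295)).items():
    c=cam(n);P=cloud(c)[a:b,u:v].reshape(-1,3)
    z=P[(np.abs(P[:,0]-472)<60)&(np.abs(P[:,1]-9)<45),2];print(n,np.histogram(z,np.arange(0,130,6)))
w=cam("wrist");P=cloud(w).reshape(-1,3);z=P[(np.abs(P[:,0]-472)<60)&(np.abs(P[:,1]-9)<40),2];print(np.histogram(z,np.arange(0,130,6))[0]);cv2.imwrite("pics/w2.png",w["image"])
s=bot.read_state();print(s["grip_width"],s["grip_force"],s["ft_force"],s["moment"])
E
```

```text
side (array([  0,   0,   0,   4,  17,  20,  52,  97, 116, 101, 101, 837,  97,
        31,  11,  18,  28,  27,  21,  32,  14]), array([  0,   6,  12,  18,  24,  30,  36,  42,  48,  54,  60,  66,  72,
        78,  84,  90,  96, 102, 108, 114, 120, 126]))
scene (array([ 97,  45,  25,  29,  53,  49,  57,  46,  58,  54,  74, 422,  98,
        33,  17,  16,  27,  31,  14,  15,  11]), array([  0,   6,  12,  18,  24,  30,  36,  42,  48,  54,  60,  66,  72,
        78,  84,  90,  96, 102, 108, 114, 120, 126]))
[  211     0     0    46    48    45    41    44    59    86   277 25333
  2130   223   235   443   666   779  1775   887  1195]
51.38727154149245 36.8723326921463 [-0.1356049  -0.72749941 -1.20166681] [ 0.01378776 -0.00661278  0.00918384]
```

View pics/w2.png

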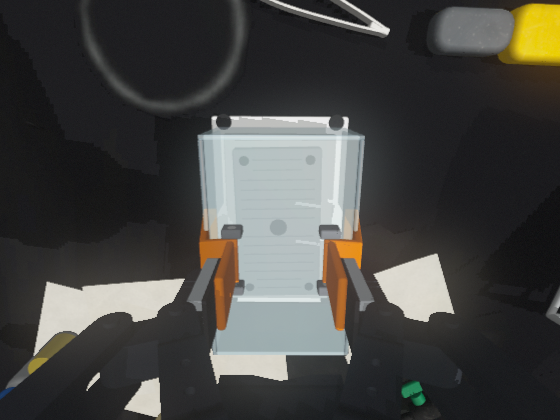

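The cover is 15 mm up: its top is at z≈69, the wrist carries its weight, and the tabs are held evenly at (225,285) and (340,285). Next, lift it clear and set it on the pad.

```bash
python3 - <<'E'
from h import *
S=lambda t:(lambda s:print(t,round(s["clock"],1),np.round(s["ee_pos"],1),"w",round(s["grip_width"],1),"g",round(s["grip_force"],1),np.round(s["ft_force"],1)))(bot.read_state())
x,y=472.2,9.1
bot.servo_line([x,y,180],speed=90);S("up")
q=m2q(down(np.radians(95.1)));px,py=496.5,-287.8
bot.servo_line([px,py,170],q,speed=130)
S("over")
bot.servo_line([px,py,95],speed=60)
print(bot.servo_line([px,py,84],speed=12,until_force=3));S("touch")
bot.move_gripper(85);bot.dwell(.2);S("open")
bot.servo_line([px,py,160],speed=90)
q=m2q(down(np.pi/2))
bot.move_to([435,9,230],q)
c=cam("wrist");cv2.imwrite("pics/w3.png",c["image"]);P=cloud(c);np.save("base.npy",P);S("base")
# plate_base top and platform via height bands
reg=(abs(P[...,0]-472)<90)&(abs(P[...,1]-9)<70)
for nm,z0,z1 in[("plate",20,28),("plat",10,18),("flange",2.8,8)]:
    m=(reg&(P[...,2]>z0)&(P[...,2]<z1)).astype(np.uint8)
    n,L,st,_=cv2.connectedComponentsWithStats(m);i=1+np.argmax(st[1:,4]);A=P[L==i]
    r=cv2.minAreaRect(A[:,:2].astype(np.float32));print(nm,st[i,4],np.round(r[0],1),np.round(r[1],1),round(r[2],1),A[:,2].mean().round(1))
c=cam("side");P=cloud(c);hs=cv2.cvtColor(c["image"],cv2.COLOR_BGR2HSV)
A=P[(abs(P[...,0]-496)<90)&(abs(P[...,1]+288)<80)&(P[...,2]>47)&(P[...,2]<57)];r=cv2.minAreaRect(A[:,:2].astype(np.float32));print("cover top",len(A),r,A[:,2].mean())
E
```

```text
up 6.9 [471.9   9.1 179.5] w 51.2 g 36.9 [ 0.1  0.5 -1.6]
over 9.4 [ 496.6 -287.5  170.1] w 51.6 g 36.9 [ 1.1  0.5 -0.8]
True
touch 11.4 [ 496.5 -287.8   87.9] w 51.1 g 37.4 [-0.7  0.9  5.3]
open 12.0 [ 496.1 -287.6   87.3] w 85.0 g 0.0 [0.8 0.3 1. ]
base 14.2 [435.3   8.3 229.7] w 84.9 g 0.0 [ 0.3 -0.6 -0. ]
plate 4837 [472.9   8.1] [99.9 54.1] 10.1 23.7
plat 2053 [473.1   8.8] [116.1  70.1] 8.9 13.7
flange 2684 [486.7  17.4] [167.1 100.1] 9.0 3.9
cover top 2505 ((496.26947021484375, -287.517333984375), (123.79154205322266, 82.29043579101562), 5.331875801086426) 52.4025306847926
```

View pics/w3.png

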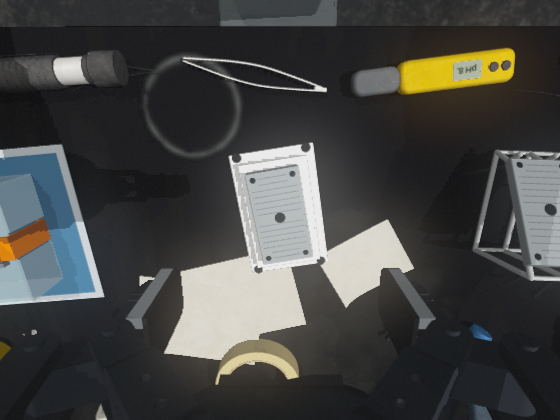

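The cover stands centred on the pad: it measures (496,-288) with its top at 52.4. The bare carrier and base plate show at (280,215). Next is plate_right, then a look.

```bash
cat > pick.py <<'E'
from h import *
S=lambda t:(lambda s:print(t,round(s["clock"],1),np.round(s["ee_pos"],1),"w",round(s["grip_width"],1),"g",round(s["grip_force"],1),np.round(s["ft_force"],1)))(bot.read_state())
ez=np.radians(-2.3);a=np.radians(35)
n=np.array([-np.sin(a)*np.cos(ez),-np.sin(a)*np.sin(ez),np.cos(a)])
y=np.array([-np.sin(ez),np.cos(ez),0]);M=np.c_[np.cross(y,-n),y,-n]
D=18.
def pick(ctr):
    g=np.array(ctr)-10*n+D*n;q=m2q(M)
    for k in(0,90): print("ik",np.round(bot.ik(g+k*n,q),2))
    bot.move_gripper(78)
    bot.move_to(g+90*n,q)
    print(bot.servo_line(g,speed=90,until_force=8));S("at")
    bot.move_gripper(48,40);bot.dwell(.2);S("grip")
    bot.servo_line(g+30*n,speed=50);S("lifted")
    bot.servo_line(g+50*n+np.array([0,0,50]),speed=120)
def place(x,yy,z,yaw):
    q=m2q(down(yaw+np.pi/2))
    bot.move_to([x,yy,z+D+60],q);bot.servo_line([x,yy,z+D+8],speed=80);S("above")
    print(bot.servo_line([x,yy,z+D-4],speed=10,until_force=3));S("touch")
def release(x,yy,z):
    bot.move_gripper(75);bot.dwell(.1);S("open")
    bot.servo_line([x,yy,z+D+80],speed=100)
def look(x,yy,zt,name,extra=()):
    bot.move_to([x-38,yy,230],m2q(down(np.pi/2)))
    c=cam("wrist");cv2.imwrite(f"pics/{name}.png",c["image"]);P=cloud(c)
    reg=(abs(P[...,0]-x)<90)&(abs(P[...,1]-yy)<70)
    for z in(zt,14,)+tuple(extra):
        m=(reg&(abs(P[...,2]-z)<3.5)).astype(np.uint8)
        k,L,st,_=cv2.connectedComponentsWithStats(m);i=1+np.argmax(st[1:,4]);A=P[L==i]
        r=cv2.minAreaRect(A[:,:2].astype(np.float32));print(z,st[i,4],np.round(r[0],1),np.round(r[1],1),round(r[2],1),A[:,2].mean().round(1))
    S(name)
E
python3 - <<'E'
from pick import *
pick([451.7,250.2,64.1])
c=cam("wrist");cv2.imwrite("pics/w4.png",c["image"])
place(473.,8.5,24,np.radians(9.3))
E
```

```text
Traceback (most recent call last):
  File "pick.py", line 9, in pick
    for k in(0,90): print("ik",np.round(bot.ik(g+k*n,q),2))
                               ~~~~~~~~^^^^^^^^^^^^^^^^^^^
TypeError: unsupported operand type(s) for *: 'NoneType' and 'float'
```

```bash
python3 - <<'E'
from pick import *
F=np.diag([-1,-1,1.])
for nm,ctr in dict(r=[451.7,250.2,64.1],l=[455.5,346.6,64.1]).items():
  g=np.array(ctr)+8*n
  for f,MM in(("n",M),("f",M@F)):
    for k in(0,15,30,50,70,90):
      j=bot.ik(g+k*n,m2q(MM)); print(nm,f,k,None if j is None else np.round(j,2))
for f,MM in(("n",down(np.radians(99.3))),("f",down(np.radians(-80.7)))):
    print(f,np.round(bot.ik([473,8.5,42],m2q(MM)),2),np.round(bot.ik([473,8.5,150],m2q(MM)),2))
print(bot.read_state()["joint_positions"])
E
```

```text
r n 0 None
r n 15 [ 0.6   0.31  2.09 -1.01  0.42 -0.05]
r n 30 [ 0.61  0.27  2.11 -0.96  0.44 -0.09]
r n 50 [ 0.63  0.21  2.12 -0.9   0.47 -0.15]
r n 70 [ 0.65  0.16  2.13 -0.85  0.51 -0.19]
r n 90 [ 0.67  0.11  2.14 -0.8   0.55 -0.24]
r f 0 None
r f 15 None
r f 30 None
r f 50 None
r f 70 None
r f 90 None
l n 0 [ 0.75  0.46  1.9  -0.95  0.53  0.  ]
l n 15 [ 0.77  0.43  1.91 -0.92  0.55 -0.02]
l n 30 [ 0.78  0.39  1.92 -0.89  0.57 -0.04]
l n 50 [ 0.8   0.35  1.93 -0.86  0.6  -0.07]
l n 70 [ 0.82  0.31  1.94 -0.82  0.63 -0.1 ]
l n 90 [ 0.84  0.26  1.95 -0.79  0.67 -0.12]
l f 0 None
l f 15 None
l f 30 None
l f 50 None
l f 70 None
l f 90 None
n [-0.06  0.43  1.9  -0.    0.81 -1.79] [-0.06  0.25  1.84 -0.    1.05 -1.79]
f [-0.06  0.43  1.9  -0.    0.81  1.35] [-0.06  0.25  1.84 -0.    1.05  1.35]
[-6.52509721e-02  6.21767883e-02  1.85193022e+00 -6.19101101e-05
  1.22815954e+00 -1.63486204e+00]
```

plate_right needs a slightly smaller tilt because of joint 4's limit. plate_left is reachable as it stands, so it goes first.

```bash
sed -i '/print("ik"/d' pick.py; python3 - <<'E'
from pick import *
pick([455.5,346.6,64.1])
c=cam("wrist");cv2.imwrite("pics/w4.png",c["image"])
place(473.,8.5,24,np.radians(9.3))
E
```

```text
False
at 17.0 [450.9 347.   71.1] w 78.3 g 0.0 [-0.4  0.  -1.1]
grip 17.6 [450.7 347.   71.3] w 52.8 g 39.9 [-7.1 -2.   7.3]
lifted 18.4 [433.7 347.5  95.1] w 52.9 g 42.2 [-0.2 -0.1 -0.8]
above 21.3 [473.2   8.5  50.3] w 52.6 g 42.2 [ 0.2 -0.5 -1.4]
True
touch 22.1 [473.    8.5  42.3] w 52.6 g 42.9 [-2.2 -0.4  6.6]
```

View pics/w4.png

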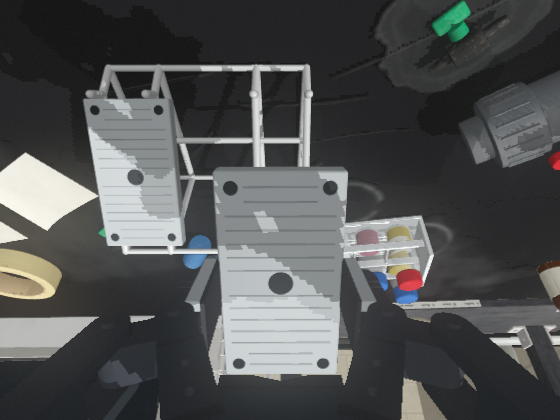

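The plate is held square at mid-length, with its centre dot at (281,284) between the pads. It touched the base plate at the expected height. I'll release it, check, and prepare plate_right.

```bash
python3 - <<'E'
from pick import *
release(473.,8.5,24)
look(473,8.5,34,"w5",(24,))
g0=np.array([451.7,250.2,64.1])-10*n
for t in(34,33,32,31):
    a2=np.radians(t);n2=np.array([-np.sin(a2)*np.cos(ez),-np.sin(a2)*np.sin(ez),np.cos(a2)])
    print(t,[(lambda j:None if j is None else np.round(j[3],2))(bot.ik(g0+D*n2+k*n,m2q(np.c_[np.cross(y,-n2),y,-n2]))) for k in(0,10,30,50,90)])
E
```

```text
open 22.6 [472.6   8.5  41.8] w 75.0 g 0.0 [-0.2 -0.1 -0. ]
34 5080 [472.8   8.9] [100.5  54.1] 9.5 33.7
14 1750 [473.2   8.9] [116.2  70.1] 9.0 13.7
24 68 [ 4.24e+02 -1.00e-01] [ 0.9 53.3] 10.0 23.7
w5 24.1 [434.8   8.5 229.2] w 74.9 g 0.0 [0.3 0.6 0.1]
34 [np.float64(-1.0), np.float64(-0.97), np.float64(-0.91), np.float64(-0.85), np.float64(-0.76)]
33 [np.float64(-0.94), np.float64(-0.91), np.float64(-0.85), np.float64(-0.8), np.float64(-0.72)]
32 [np.float64(-0.88), np.float64(-0.85), np.float64(-0.8), np.float64(-0.76), np.float64(-0.68)]
31 [np.float64(-0.82), np.float64(-0.8), np.float64(-0.75), np.float64(-0.71), np.float64(-0.64)]
```

View pics/w5.png

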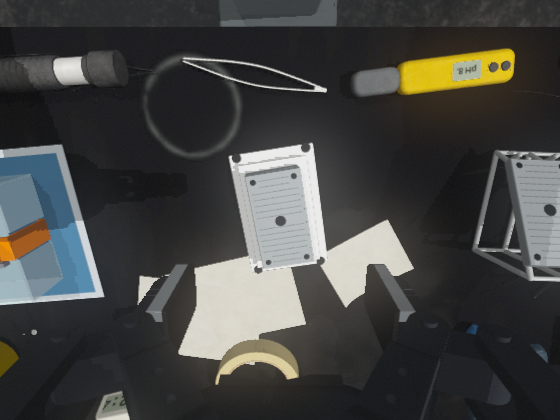

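plate_left sits centred (472.8,8.9, yaw 9.5°), with its dot at (280,221). Now plate_right at a 33.5° tilt.

```bash
python3 - <<'E'
from pick import *
a2=np.radians(33.5);n2=np.array([-np.sin(a2)*np.cos(ez),-np.sin(a2)*np.sin(ez),np.cos(a2)])
M2=np.c_[np.cross(y,-n2),y,-n2];rel=M.T@M2;q=m2q(M2)
u=np.array([451.7,250.2,64.1])-10*n;g=u+D*n2
bot.move_gripper(78)
bot.move_to(g+90*n,q)
print(bot.servo_line(g,speed=90,until_force=8));S("at")
bot.move_gripper(48,40);bot.dwell(.2);S("grip")
bot.servo_line(g+30*n,speed=50);S("lifted")
bot.servo_line(g+50*n+np.array([0,0,50]),speed=120)
Mp=down(np.radians(99.3))@rel;qp=m2q(Mp)
t=np.array([473.,8.6,34])-D*Mp[:,2]
Z=lambda k:t+np.array([0,0,k])
bot.move_to(Z(60),qp);bot.servo_line(Z(8),speed=80);S("above")
print(bot.servo_line(Z(-4),speed=10,until_force=3));S("touch");print(t)
c=cam("wrist");cv2.imwrite("pics/w6.png",c["image"])
bot.move_gripper(75);bot.dwell(.1);S("open")
bot.servo_line(Z(80),speed=100)
look(473,8.5,44,"w7",(34,24))
for nm in("scene","side"):
    c=cam(nm);P=cloud(c)
    for o,x,yy in(("vial",600,-150),("cover",496,-288)):
        A=P[(abs(P[...,0]-x)<75)&(abs(P[...,1]-yy)<50)&(P[...,2]>46)&(P[...,2]<75)];print(nm,o,len(A),np.round(np.median(A,0),1))
c=cam("scene");cv2.imwrite("pics/s7.png",c["image"])
E
```

```text
False
at 26.7 [447.5 250.5  71.3] w 77.9 g 0.0 [-0.1 -0.   0.8]
grip 27.2 [447.3 250.5  71.5] w 53.2 g 39.6 [-6.5 -1.2  8.8]
lifted 28.0 [430.3 251.   95.4] w 52.6 g 42.2 [-0.3 -0.  -1.2]
above 30.7 [473.7   8.7  60.3] w 52.8 g 42.2 [ 0.2  0.5 -0.4]
True
touch 31.5 [473.4   8.7  52.3] w 52.3 g 42.7 [-0.7 -0.8  5.1]
[473.46499168   8.67614531  51.99383185]
open 32.0 [473.    8.7  51.9] w 74.9 g 0.0 [ 1.2  0.2 -0.1]
44 5367 [472.7   9. ] [100.1  54. ] 9.5 43.7
14 1591 [473.2   8.9] [116.3  70. ] 8.9 13.6
34 78 [423.7   1.1] [ 0.8 52.1] 9.4 34.0
24 52 [422.4   8.5] [ 0.8 35.7] 8.8 23.6
w7 33.5 [434.8   8.5 229.1] w 74.8 g 0.0 [-0.5  1.1  0.1]
scene vial 97 [ 600.5 -143.4   62.3]
scene cover 1094 [ 485.6 -289.5   53.1]
side vial 205 [ 605.8 -147.1   64. ]
side cover 2944 [ 497.4 -293.5   52.7]
```

View pics/w7.png

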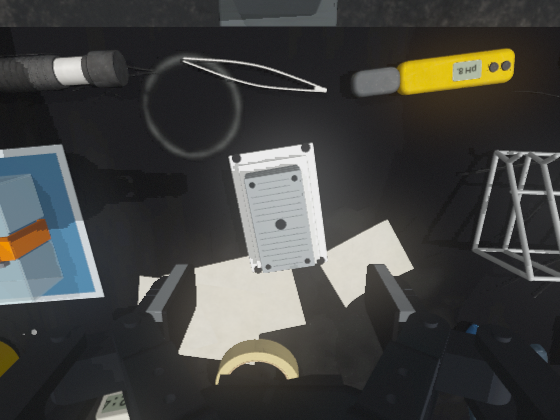

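View pics/s7.png

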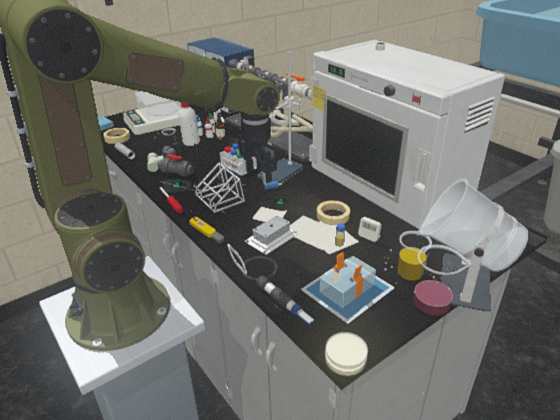

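The pile at (280,224) in the wrist view is neat, centred within 0.5 mm and square. In the scene view the cover stands on the pad at (347,285), the easel is empty, and the vial is still at (340,235).

```bash
python3 -c "
from rig import bot
print(bot.finish_job())"
```

```text
the job is handed in; nothing more can be done
None
```

The job is handed in at about 34 s of the 69 s allowed: the cover stands upright in the middle of the pad, the three plates make one pile centred on the carrier to within about 0.5 mm, and the vial and valve were not touched.

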